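# Tighten a castle nut to the next slot and lock it

### The job

Make the stub axle on the show board safe for viewing: tighten the brass castle nut (clockwise from above) until you feel it go snug, carry on tightening at least another 10 degrees, and stop at the first slot that then lines up with the cross hole in the spindle. Then push the red-handled lock pin through the slot and the cross hole until its grip is up against the nut, never forcing it, and let go; leave the oil can, the nail tin and the ink bottle where they are.

Things in the scene. Friction and masses are not known exactly. Their poses are not given: they have to be found in the camera images.
- axle_stand: Fixed stub axle on a dark wooden board 130 x 130 x 16 mm; origin under the board's centre, on the upright spindle's axis. Blue hub: flange 52 mm radius, barrel 40 mm radius up to z = 50 mm; steel washer 36 mm radius, z = 50 to 54 mm; brass nut above; steel spindle 24 mm across, top at z = 96 mm. The cross hole runs along this body's x axis.
- cross_hole (a point): Centre of the cross hole, on the spindle's axis 82 mm above the table. The hole is 8.5 mm wide and 8.5 mm high and runs right through along this point's x axis; the pin may enter from either end.
- nut_slot (a point): Point on the brass nut's axis, 82 mm above the table, turning with the nut; x runs along two facing slots. The nut is a hexagon 46 mm across flats from z = 54 to 74 mm; its crown, 43 mm across, z = 74 to 88 mm, has six slots 9 mm wide, one over the middle of each flat. The nut stays at this height.
- castle_nut (a joint): Turn of the nut, rad, grows when tightened (clockwise from above); at 0, 1.047 and 2.094 slots lie along the cross hole. Starts at 0.03 to 0.2, stays where left. Turns freely (0.06 N m) until it meets the washer, somewhere between 0.32 and 1.35: this snug point differs each time and must be felt. Then it takes about 0.75 N m (about half while held still) and drags the washer along.
- washer_mark (a point): Yellow paint mark on the washer's top face, 30 mm from the spindle's axis. Where it starts tells nothing; it moves only when the snug nut drags the washer round.
- lock_pin: Loose lock pin, about 60 g, standing on its red grip block; origin under the block's front face: the block spans x = -24 to 0, y = -7 to 7, z = 0 to 36 mm. From that face a steel shaft 6 mm square points along +x at z = 5 mm, 53 mm long, the last 7 mm a blunt cone. Grip the block across y from above. Pushed home, its front face meets the nut's crown about 21 mm from the spindle's axis.
- pin_mid (a point): Point on the shaft's axis, 21 mm in front of the block's front face, 5 mm above its underside; x along the shaft. Lies in the middle of the cross hole when the pin is home.
- oil_can: Bystander: green oil can with a brass spout, 76 mm across, 136 mm high; origin under its centre.
- nail_tin: Bystander: round red tin, 67 mm across, 48 mm high; origin under its centre.
- ink_bottle: Bystander: square glass ink bottle with a black cap, 44 x 44 x 63 mm; origin under its centre.
Not all that is in view belongs to the job. Several things have the shape of the lock_pin; the one meant has the colours described above.

How it is judged:
By the outcome, as a careful person would: the job done as asked, in the order asked, and still so for the second after the job is handed in, with the robot touching nothing.
It also fails if it takes over 61 s, if anything falls off the work surface, if the arm or the gripper's body presses on something with over 40 N, if the wrist force passes 120 N, or if a joint passes its speed limit or range.

### The arm

A 6-joint arm with a two-finger parallel gripper is mounted at the origin on the work surface; the furniture and walls round the work are solid. World frame = base frame: x ahead of the robot, y to its left, z up, the work surface at z = 0. Lengths are in m, angles in rad, forces in N, time in s.
With the tool pointing down it reaches from about 0.35 to 0.975 m from the base axis. Payload 4.9 kg.
Tool frame: the origin (TCP) lies on the centre line of the jaws, within the pads' length; the fingertips stand 8 mm ahead of it and the grasp point (between the pads) lies 11 mm behind it; z points along the fingers, y is the line along which they close (so a half turn about z gives the same grasp; the last joint's range is limited). The gripper opens to 85 mm and grips with 20 to 120 N. Pads are 22 mm wide; open, the fingers measure 114 mm over their backs; the gripper's body (76 mm by 85 mm) begins 54 mm behind the grasp point. The pads swing forward as they close: fully open they stand 13 mm farther back than shut.
Start: joints at [-1.413, 0.053, 1.613, -0, 1.476, -0.119], TCP at [0.171, -0.601, 0.239] pointing down, gripper open.
Joint ranges: [-3.01, 3.01], [-1.01, 2.22], [0.06, 2.58], [-1.02, 4.17], [0.09, 2.62], [-3.14, 3.14]. Speed limits (rad/s): [2.57, 2.57, 3.14, 3.14, 3.14, 3.14].

### API

Orientations are given as a rotation vector (axis times angle).
In Python, from station import ctrl gives the robot as it stands.
- The arm moves only by the shell command python3 -m jog 'ROWS' [FORCE]. ROWS is rows parted by semicolons, their numbers by spaces, 1 to 20 of them, each of 7 numbers: the finger opening in m, then dx, dy, dz in m, then a rotation vector rx, ry, rz in rad; each row is the pose to reach, as a shift and turn from the pose commanded when the command began, along the tool's axes at that moment; what a row does not reach only later rows make up. A row lasts 1/12 s, in which the tool goes at most 0.0417 m and 0.125 rad, less where a joint would pass 70% of its speed; a pose out of reach is approached as far as the arm can. The fingers move at their own pace and stop on an object; FORCE is the grip in N (left out, the last holds). Time passes only in rows, so rows that do not move let the fingers close. It prints the time, the measured TCP pose, the force, the opening and the grip force at its end.
- ctrl.get_obs(): the state, without advancing time (a new reading comes with each control period).
- ctrl.get_image(name): name is "side" or "top"; returns the picture (400x640x3 uint8, red, green, blue); there is no depth.
- ctrl.camera_params(name): a dict with "fx", "fy", "cx", "cy" (pixels), "T" (4x4, takes a point from camera to world coordinates). Camera axes: x right, y down, z forward; pixel columns grow to the right and rows downward; lengths in m; the calibration is good to about 2 mm. A picture is of the moment at which its call begins. camera_params takes no time and is no camera call.
- ctrl.finish_job(): hands the job in; it is judged then, once.
Trained networks look in the newest picture that a camera, given by its name, has taken for a name from the list of things; names that differ only in an ending like _2 or _b are one class to them, and where a whole thing is asked for, a point or a joint stands for the part that bears it (a point fixed in the world has none). Each returns a list of dicts, best first, with "p" (0 to 1); they miss things now and then, are a little off and sometimes report something else, mostly with a low value. They report only what shows in the picture. A call takes as long as a camera call. They do not tell look-alikes from the thing itself.
- ctrl.find_in(camera, thing): "extent" ([left, top, right, bottom] in pixels, round what is visible of it).
- ctrl.cut_out(camera, thing): "mask" (400x640 bool, what is visible of it) and "extent" ([left, top, right, bottom] in pixels, round what is visible of it).
- ctrl.tip_of(camera, thing): "xy" ([column, row] in pixels: a listed point, or the origin of a listed thing).
The state is a dict: "t": time; "q": joint angles; "dq": joint speeds; "effort": joint torques, N m; "tool_pos": TCP position; "tool_rot": TCP orientation; "contact_force": force on the tool from outside, world axes, zero at the start; "wrist_torque": the same for the moment, N m; "opening": finger opening in m; "grip_force": force on a finger pad.
Only numpy, scipy, OpenCV 4.12 (cv2) and the standard library are available. Lean on these libraries where they do the work, as an engineer would, in place of code of your own. Each camera call takes 0.05 s, during which the arm holds its last target. There are 200 camera calls.

## Working session

There is one attempt and no reset: what is moved stays moved. The work goes in short steps, Python scripts to look and compute and a shell command to move; the robot and the scene stay as the last step left them, time stands still between calls to the robot, and variables do not carry over. Pictures are saved under pics/ and viewed, at most 10 in all, crops included, and the job is handed in when it is done.

```bash
ls; mkdir -p pics; cat > h.py <<'E'
import numpy as np, cv2
from station import ctrl
def snap(c,name):
    im=ctrl.get_image(c); cv2.imwrite(f'pics/{name}.png',im[:,:,::-1]); return im
def ray(c,uv):
    P=ctrl.camera_params(c);T=np.array(P['T'])
    d=T[:3,:3]@np.array([(uv[0]-P['cx'])/P['fx'],(uv[1]-P['cy'])/P['fy'],1]); return T[:3,3],d
def at_z(c,uv,z):
    o,d=ray(c,uv); return o+d*(z-o[2])/d[2]
def proj(c,p):
    P=ctrl.camera_params(c);T=np.array(P['T']); q=T[:3,:3].T@(np.asarray(p)-T[:3,3])
    return np.array([P['fx']*q[0]/q[2]+P['cx'],P['fy']*q[1]/q[2]+P['cy']])
E
python3 - <<'E'
from h import *
a=snap('top','t1');b=snap('side','s1')
for c in ('top','side'):
    P=ctrl.camera_params(c);print(c,P['fx'],np.round(P['T'],3).tolist())
    for th in ('axle_stand','cross_hole','nut_slot','washer_mark','lock_pin','pin_mid','oil_can','nail_tin','ink_bottle'):
        print(c,th,[(np.round(r['xy'],1).tolist(),round(r['p'],2)) for r in ctrl.tip_of(c,th)])
print(ctrl.get_obs())
E
```

```text
pics
top 413.1662421990044 [[0.005, -0.982, 0.188, 0.414], [-1.0, -0.007, -0.01, -0.029], [0.011, -0.188, -0.982, 0.926], [0.0, 0.0, 0.0, 1.0]]
top axle_stand [([299.8, 219.4], 0.8), ([223.9, 268.1], 0.58)]
top cross_hole [([299.8, 208.6], 0.9)]
top nut_slot [([301.0, 208.0], 0.67)]
top washer_mark [([314.6, 218.6], 0.7)]
top lock_pin [([330.5, 286.1], 0.63), ([391.9, 225.8], 0.49)]
top pin_mid [([321.1, 284.8], 0.45), ([386.5, 216.4], 0.43)]
top oil_can []
top nail_tin [([221.5, 270.2], 0.65)]
top ink_bottle [([217.5, 219.8], 0.57)]
side 473.67943304324075 [[-0.914, -0.263, 0.309, 0.244], [-0.406, 0.565, -0.719, 0.671], [0.014, -0.782, -0.623, 0.664], [0.0, 0.0, 0.0, 1.0]]
side axle_stand [([310.2, 221.9], 0.79)]
side cross_hole [([312.7, 196.6], 0.56)]
side nut_slot [([310.5, 196.1], 0.83)]
side washer_mark [([319.3, 198.9], 0.57)]
side lock_pin [([355.4, 178.4], 0.75), ([396.0, 227.2], 0.67)]
side pin_mid [([348.0, 175.4], 0.71)]
side oil_can [([293.4, 161.3], 0.96)]
side nail_tin [([334.0, 304.1], 0.98)]
side ink_bottle [([271.7, 290.4], 0.8)]
{'t': 1.0, 'q': array([-1.41301480e+00,  5.27008767e-02,  1.61292110e+00, -1.33275490e-05,
        1.47600512e+00, -1.19022348e-01]), 'dq': array([ 0.00134511, -0.00109985, -0.00073898, -0.00101018, -0.00017813,
        0.0003886 ]), 'effort': array([ 1.48618248e-03, -3.93684340e+01, -3.70473504e+01, -2.14720731e-04,
        4.47342745e-04, -8.55408160e-06]), 'tool_pos': array([ 0.17078044, -0.60118405,  0.23929041]), 'tool_rot': array([-3.11151778e+00, -4.33412975e-01,  2.18848657e-05]), 'contact_force': array([-1.04220297, -0.52168592,  1.05111652]), 'wrist_torque': array([-0.07304688, -0.00862975, -0.05517122]), 'grip_force': 0.0, 'opening': 0.08570876678609324}
```

```bash
python3 - <<'E'
import cv2,numpy as np
t=cv2.imread('pics/t1.png')[130:330,180:440];s=cv2.imread('pics/s1.png')[120:340,230:450]
cv2.imwrite('pics/t1c.png',cv2.resize(t,None,fx=3,fy=3,interpolation=cv2.INTER_CUBIC)[:600])
cv2.imwrite('pics/s1c.png',cv2.resize(s,None,fx=2.7,fy=2.7,interpolation=cv2.INTER_CUBIC))
E
```

```text
(no output)
```

View pics/t1c.png

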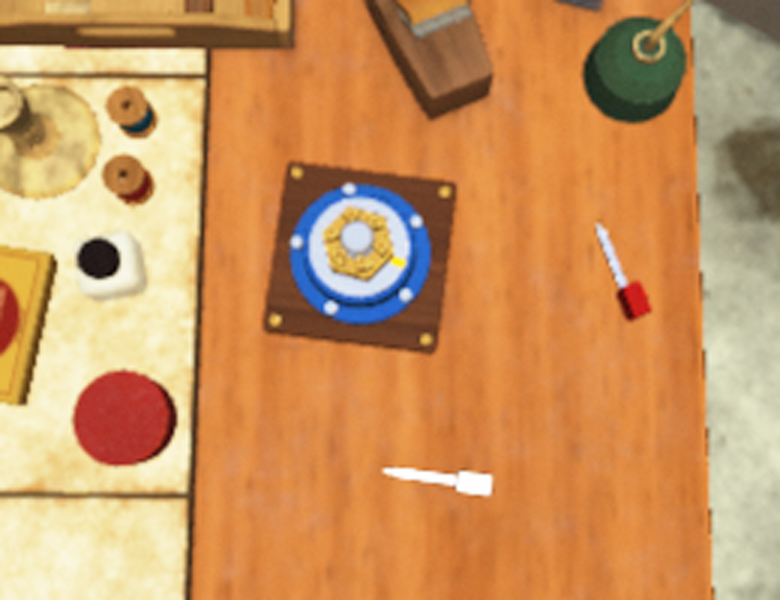

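View pics/s1c.png

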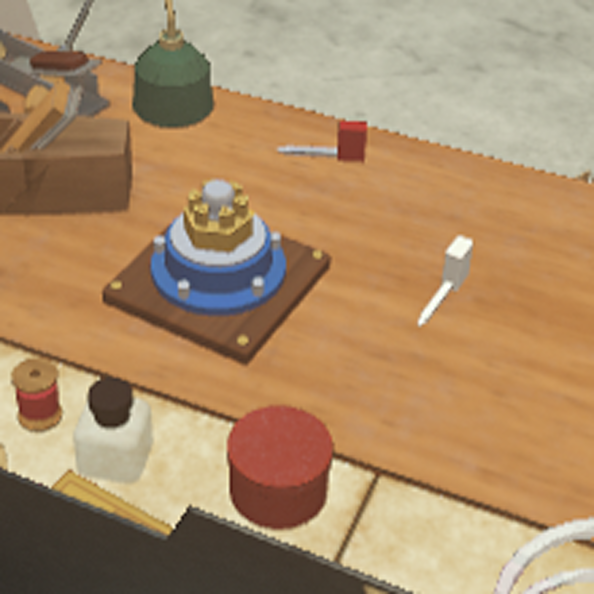

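View pics/t1.png

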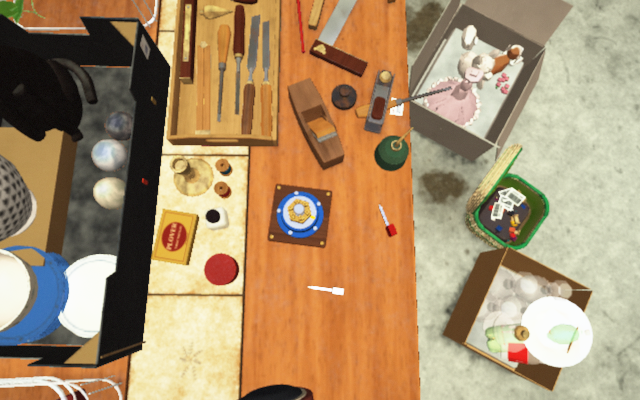

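```bash
cat > fit.py <<'E'
from h import *
from scipy.optimize import minimize
I={'top':cv2.imread('pics/t1.png'),'side':cv2.imread('pics/s1.png')}
# studs
R={'top':(265,180,335,250),'side':(262,205,360,262)}
studs={}
for c in I:
    hsv=cv2.cvtColor(I[c],cv2.COLOR_BGR2HSV).astype(int)
    x0,y0,x1,y1=R[c]; s=hsv[y0:y1,x0:x1]
    m=((s[...,0]>14)&(s[...,0]<30)&(s[...,1]>90)&(s[...,2]>130)).astype(np.uint8)
    n,l,st,ce=cv2.connectedComponentsWithStats(m)
    print(c,[(np.round(ce[i]+[x0,y0],1).tolist(),int(st[i,4])) for i in range(1,n)])
# pin
def mask(c,roi):
    hsv=cv2.cvtColor(I[c],cv2.COLOR_BGR2HSV).astype(int); M=np.zeros(hsv.shape[:2],np.float32)
    x0,y0,x1,y1=roi;s=hsv[y0:y1,x0:x1]
    red=((s[...,0]<6)|(s[...,0]>172))&(s[...,1]>170)
    gr=(s[...,1]<75)&(s[...,2]>110)
    A=np.zeros_like(M);B=np.zeros_like(M);A[y0:y1,x0:x1]=red;B[y0:y1,x0:x1]=gr
    return A,B,roi
ms={'top':mask('top',(372,198,402,242)),'side':mask('side',(328,160,372,186))}
for c in ms: print(c,ms[c][0].sum(),ms[c][1].sum())
def box(p,lo,hi):
    C=np.array([[x,y,z] for x in (lo[0],hi[0]) for y in (lo[1],hi[1]) for z in (lo[2],hi[2])])
    c,s=np.cos(p[2]),np.sin(p[2]); return C@np.array([[c,-s,0],[s,c,0],[0,0,1]]).T+[p[0],p[1],0]
def render(c,pts,roi,S=8):
    x0,y0,x1,y1=roi; im=np.zeros(((y1-y0)*S,(x1-x0)*S),np.uint8)
    uv=np.array([(proj(c,q)+0.5-[x0,y0])*S for q in pts])
    cv2.fillConvexPoly(im,cv2.convexHull(np.round(uv).astype(np.int32)),255)
    return cv2.resize(im,(x1-x0,y1-y0),interpolation=cv2.INTER_AREA)/255.
def cost(p,cams=('top','side')):
    e=0
    for c in cams:
        A,B,roi=ms[c];x0,y0,x1,y1=roi
        r=render(c,box(p,(-.024,-.007,0),(0,.007,.036)),roi); s=render(c,box(p,(0,-.003,.002),(.049,.003,.008)),roi)
        s=s*(1-r)
        e+=((r-A[y0:y1,x0:x1])**2).sum()+((s-B[y0:y1,x0:x1])**2).sum()
    return e
if __name__=='__main__':
    b=at_z('top',(391,229),.03);t=at_z('top',(379,206),.005); print(b,t)
    yaw=np.arctan2(t[1]-b[1],t[0]-b[0])
    for cams in (('top',),('side',),('top','side')):
        best=None
        for dy in (-.15,0,.15):
            x0=[b[0],b[1],yaw+dy]
            r=minimize(cost,x0,args=(cams,),method='Nelder-Mead',options=dict(initial_simplex=np.array([x0]+[np.add(x0,d) for d in ([.01,0,0],[0,.01,0],[0,0,.15])])))
            if best is None or r.fun<best.fun: best=r
        print(cams,np.round(best.x,4),best.fun)
E
python3 fit.py
python3 - <<'E'
import cv2,numpy as np
t=cv2.imread('pics/t1.png')[185:240,272:330];s=cv2.imread('pics/s1.png')[180:226,285:340]
a=cv2.resize(t,(396,376),interpolation=cv2.INTER_CUBIC);b=cv2.resize(s,(400,376),interpolation=cv2.INTER_CUBIC)
cv2.imwrite('pics/nut.png',np.hstack([a,b]))
E
```

```text
top [([278.5, 187.1], 15), ([327.9, 193.5], 15), ([299.8, 211.6], 306), ([271.2, 236.2], 17), ([321.5, 242.7], 14), ([315.0, 248.3], 3)]
side [([312.0, 239.5], 2582), ([310.3, 208.1], 123), ([275.0, 236.0], 1), ([278.8, 238.2], 5), ([319.4, 245.4], 15), ([262.0, 258.0], 1), ([264.5, 258.5], 2)]
top 88.0 71.0
side 30.0 196.0
[ 0.52866097 -0.19647752  0.03      ] [ 0.58423175 -0.17531191  0.005     ]Traceback (most recent call last):
  File "fit.py", line 46, in <module>
    r=minimize(cost,x0,args=(cams,),method='Nelder-Mead',options=dict(initial_simplex=np.array([x0]+[np.add(x0,d) for d in ([.01,0,0],[0,.01,0],[0,0,.15])])))
    res = _minimize_neldermead(fun, x0, args, callback, bounds=bounds,
                               **options)
    fxr = func(xr)
    fx = function(np.copy(x), *(wrapper_args + args))
  File "fit.py", line 35, in cost
    r=render(c,box(p,(-.024,-.007,0),(0,.007,.036)),roi); s=render(c,box(p,(0,-.003,.002),(.049,.003,.008)),roi)
  File "fit.py", line 28, in render
    uv=np.array([(proj(c,q)+0.5-[x0,y0])*S for q in pts])
                  ~~~~^^^^^
  File "h.py", line 11, in proj
    P=ctrl.camera_params(c);T=np.array(P['T']); q=T[:3,:3].T@(np.asarray(p)-T[:3,3])
ValueError: time passes only in moves, steps and waits
```

View pics/nut.png

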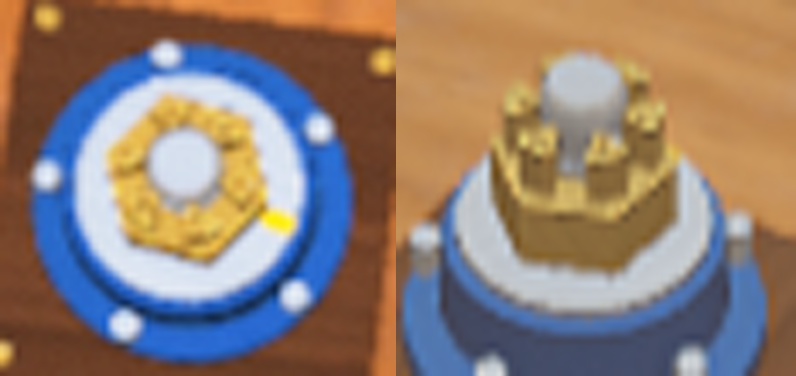

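```bash
python3 - <<'E'
import re
s=open('h.py').read()
s=s.replace("def snap","PC={c:ctrl.camera_params(c) for c in ('top','side')}\ndef snap").replace("P=ctrl.camera_params(c)","P=PC[c]")
open('h.py','w').write(s)
s=open('fit.py').read()
s=s.replace("red=((s[...,0]<6)|(s[...,0]>172))&(s[...,1]>170)","b=I[c][y0:y1,x0:x1].astype(int);red=(b[...,1]<.4*b[...,2])&(b[...,2]>70)")
s=s.replace("gr=(s[...,1]<75)&(s[...,2]>110)","gr=(s[...,1]<75)&(s[...,2]>110);gr[:max(0,172-y0) if c=='side' else 0]=0")
s+='''
    S=np.array([at_z('top',u,.017) for u in ([278.5,187.1],[327.9,193.5],[321.5,242.7],[271.2,236.2])])
    cen=S.mean(0);e=S-cen;ang=np.unwrap(np.arctan2(e[:,1],e[:,0]))
    print('stand',cen,np.degrees(ang),np.linalg.norm(e[:,:2],axis=1))
    print('side stud err', [np.round(proj('side',q),1) for q in S])
    # nut fit
    NR={'top':(280,190,320,228),'side':(295,180,330,225)};NM={}
    for c in I:
        x0,y0,x1,y1=NR[c];h=cv2.cvtColor(I[c],cv2.COLOR_BGR2HSV).astype(int)[y0:y1,x0:x1]
        NM[c]=((h[...,0]>12)&(h[...,0]<30)&(h[...,1]>80))
        if c=='side': NM[c][:22]=0
    def ncost(p,cams):
        e=0
        a=p[2]+np.pi/6+np.arange(6)*np.pi/3; r=.046/3**.5
        H=np.array([[p[0]+r*np.cos(t),p[1]+r*np.sin(t),z] for t in a for z in (.054,.074)])
        t=np.linspace(0,6.283,36); C=np.array([[p[0]+.0215*np.cos(k),p[1]+.0215*np.sin(k),z] for k in t for z in (.074,.088)])
        T=np.array([[p[0]+.012*np.cos(k),p[1]+.012*np.sin(k),z] for k in t for z in (.088,.096)])
        for c in cams:
            m=render(c,H,NR[c]) if c=='side' else np.maximum(render(c,H,NR[c]),render(c,C,NR[c]))*(1-render(c,T,NR[c]))
            d=(m-NM[c])**2
            if c=='side': d=d[30:]
            e+=d.sum()
        return e
    for cams in (('top',),('side',),('top','side')):
      out=[]
      for a in np.radians(np.arange(0,60,10)):
        x0=[cen[0],cen[1],a]
        r=minimize(ncost,x0,args=(cams,),method='Nelder-Mead',options=dict(initial_simplex=np.array([x0]+[np.add(x0,d) for d in ([.004,0,0],[0,.004,0],[0,0,.1])])))
        out.append((round(r.fun,1),np.round(r.x[:2],4).tolist(),round(float(np.degrees(r.x[2])),1)))
      print('nut',cams,sorted(out)[:3])
'''
open('fit.py','w').write(s)
E
python3 fit.py
```

```text
top [([278.5, 187.1], 15), ([327.9, 193.5], 15), ([299.8, 211.6], 306), ([271.2, 236.2], 17), ([321.5, 242.7], 14), ([315.0, 248.3], 3)]
side [([312.0, 239.5], 2582), ([310.3, 208.1], 123), ([275.0, 236.0], 1), ([278.8, 238.2], 5), ([319.4, 245.4], 15), ([262.0, 258.0], 1), ([264.5, 258.5], 2)]
top 91.0 71.0
side 29.0 74.0
[ 0.52866097 -0.19647752  0.03      ] [ 0.58423175 -0.17531191  0.005     ]
('top',) [ 0.54   -0.1939  0.3645] 21.437367298443903
('side',) [ 0.5394 -0.1931  0.3395] 137.9048466565295
('top', 'side') [ 0.5394 -0.1937  0.3503] 161.30379197803583
stand [0.56132329 0.00371482 0.017     ] [  38.03065618  -52.22290852 -142.0520544  -232.02950925] [0.07926031 0.07916177 0.07899307 0.07904701]
side stud err [array([272.7, 225.1]), array([302.8, 196.1]), array([347.3, 213.6]), array([319.6, 245.3])]
nut ('top',) [(np.float64(45.7), [0.5609, 0.0035], -16.7), (np.float64(46.2), [0.5611, 0.0033], 43.1), (np.float64(46.3), [0.561, 0.0034], -17.9)]
nut ('side',) [(np.float64(1.2), [0.564, 0.0016], -14.6), (np.float64(1.2), [0.564, 0.0017], 46.2), (np.float64(1.3), [0.5636, 0.0015], 44.3)]
nut ('top', 'side') [(np.float64(58.1), [0.561, 0.003], -17.7), (np.float64(58.1), [0.5613, 0.0032], 40.8), (np.float64(58.5), [0.561, 0.003], 41.3)]
```

```bash
cat > d.py <<'E'
# python3 d.py x y z closing_yaw_deg : shift/turn in current tool axes
import sys; from h import *
from scipy.spatial.transform import Rotation as R
o=ctrl.get_obs(); Rt=R.from_rotvec(o['tool_rot'])
print('t %.2f'%o['t'],'pos',np.round(o['tool_pos'],4),'q',np.round(o['q'],2),'F',np.round(o['contact_force'],1),'M',np.round(o['wrist_torque'],2),'open %.4f grip %.0f'%(o['opening'],o['grip_force']))
y=Rt.as_matrix()[:,1]; z=Rt.as_matrix()[:,2]; yaw=np.degrees(np.arctan2(y[1],y[0])); print('closing yaw %.2f'%yaw,'z',np.round(z,4))
if len(sys.argv)>3:
    x=list(map(float,sys.argv[1:])); print('shift',np.round(Rt.inv().apply(np.array(x[:3])-o['tool_pos']),4))
    if len(x)>3: print('rz', round(float(np.radians((yaw-x[3]+90)%180-90)),4))
E
python3 d.py .5613 .0035 .18 -17
```

```text
t 1.00 pos [ 0.1708 -0.6012  0.2393] q [-1.41  0.05  1.61 -0.    1.48 -0.12] F [-1.  -0.5  1.1] M [-0.07 -0.01 -0.06] open 0.0857 grip 0
closing yaw -74.14 z [-0.  0. -1.]
shift [ 0.5409 -0.4749  0.0593]
rz -0.9973
```

```bash
python3 -m jog '0.085 0.541 -0.475 0.04 0 0 -0.997;0.085 0.541 -0.475 0.04 0 0 -0.997;0.085 0.541 -0.475 0.04 0 0 -0.997;0.085 0.541 -0.475 0.04 0 0 -0.997;0.085 0.541 -0.475 0.04 0 0 -0.997;0.085 0.541 -0.475 0.04 0 0 -0.997;0.085 0.541 -0.475 0.04 0 0 -0.997;0.085 0.541 -0.475 0.04 0 0 -0.997;0.085 0.541 -0.475 0.04 0 0 -0.997;0.085 0.541 -0.475 0.04 0 0 -0.997;0.085 0.541 -0.475 0.04 0 0 -0.997;0.085 0.541 -0.475 0.04 0 0 -0.997;0.085 0.541 -0.475 0.04 0 0 -0.997;0.085 0.541 -0.475 0.04 0 0 -0.997;0.085 0.541 -0.475 0.04 0 0 -0.997;0.085 0.541 -0.475 0.04 0 0 -0.997;0.085 0.541 -0.475 0.04 0 0 -0.997;0.085 0.541 -0.475 0.04 0 0 -0.997;0.085 0.541 -0.475 0.04 0 0 -0.997;0.085 0.541 -0.475 0.04 0 0 -0.997' 30; python3 d.py .5613 .0035 .064 -17
```

```text
t: 2.67
tool_pos: [0.5613, 0.0038, 0.1991]
tool_rot: [-2.524, -1.87, 0.002]
contact_force: [-0.6, -0.2, 0.5]
opening: 0.0853
grip_force: 0.0
t 2.67 pos [0.5613 0.0038 0.1991] q [-0.13 -0.07  1.8  -0.    1.41  0.17] F [-0.6 -0.2  0.5] M [-0.03  0.05 -0.01] open 0.0853 grip 0
closing yaw -16.93 z [-9.e-04 -6.e-04 -1.e+00]
shift [-1.000e-04  2.000e-04  1.351e-01]
rz 0.0012
```

```bash
python3 -m jog '0.065 0 0 0.04 0 0 0;0.065 0 0 0.08 0 0 0;0.065 0 0 0.115 0 0 0;0.065 0 0 0.135 0 0 0;0.065 0 0 0.135 0 0 0;0.065 0 0 0.135 0 0 0' 30; python3 d.py .5613 .0035 .064 -17;  python3 -m jog '0.04 0 0 0 0 0 0;0.04 0 0 0 0 0 0;0.04 0 0 0 0 0 0;0.04 0 0 0 0 0 0' 30; python3 d.py
```

```text
t: 3.17
tool_pos: [0.5601, 0.0023, 0.0636]
tool_rot: [-2.526, -1.865, 0.003]
contact_force: [-0.6, -0.4, 0.2]
opening: 0.0654
grip_force: 0.0
t 3.17 pos [0.5601 0.0023 0.0636] q [-0.13  0.08  1.9  -0.    1.17  0.17] F [-0.6 -0.4  0.2] M [-0.01 -0.02 -0.01] open 0.0654 grip 0
closing yaw -17.13 z [-0.0026  0.     -1.    ]
shift [ 0.0015  0.0008 -0.0004]
rz -0.0023
t: 3.5
tool_pos: [0.5616, 0.0033, 0.0674]
tool_rot: [-2.526, -1.868, 0.0]
contact_force: [-7.4, 0.7, 6.2]
opening: 0.0455
grip_force: 32.7
t 3.50 pos [0.5616 0.0033 0.0674] q [-0.13  0.07  1.89 -0.    1.17  0.17] F [-7.4  0.7  6.2] M [ 0.13  1.28 -0.1 ] open 0.0455 grip 33
closing yaw -17.03 z [-3.e-04 -1.e-04 -1.e+00]
```

```bash
python3 -m jog '0.04 0 0 0 0 0 0;0.04 0 0 0 0 0 0;0.04 0 0 0 0 0 0' 30 >/dev/null; python3 d.py
```

```text
t 3.75 pos [0.5615 0.0034 0.0674] q [-0.13  0.07  1.89 -0.    1.17  0.17] F [-6.9  1.   6.1] M [ 0.11  1.26 -0.07] open 0.0454 grip 33
closing yaw -17.02 z [-3.e-04 -3.e-04 -1.e+00]
```

```bash
python3 -m jog '0.04 0 -0.001 -0.003 0 0 0;0.04 0 -0.001 -0.003 0 0 0;0.04 0 -0.001 -0.003 0 0 0' 30 >/dev/null; python3 d.py
```

```text
t 4.00 pos [0.5613 0.0034 0.0676] q [-0.13  0.07  1.9  -0.    1.17  0.17] F [  5.6  -1.7 -11.1] M [-0.09 -0.72 -0.07] open 0.0450 grip 37
closing yaw -17.04 z [ 3.8e-03 -8.0e-04 -1.0e+00]
```

```bash
cat > m.py <<'E'
from station import ctrl; import numpy as np
from scipy.spatial.transform import Rotation as R
o=ctrl.get_obs(); y=R.from_rotvec(o['tool_rot']).as_matrix()[:,1]
a=(-7.05-np.degrees(np.arctan2(y[1],y[0])))%360
print('t %.2f A %.3f rad'%(o['t'],np.radians(a)),'M',np.round(o['wrist_torque'],2),'F',np.round(o['contact_force'],1),'op %.4f g %.0f'%(o['opening'],o['grip_force']),'pos',np.round(o['tool_pos'],4))
E
python3 -m jog '0.04 0 0.0004 0.0018 0 0 0;0.04 0 0.0004 0.0018 0 0 0' 70 >/dev/null; python3 m.py
python3 -m jog '0.04 0 0 0 0 0 0.06' >/dev/null; python3 m.py
python3 -m jog '0.04 0 0 0 0 0 0.06' >/dev/null; python3 m.py
python3 -m jog '0.04 0 0 0 0 0 0.06' >/dev/null; python3 m.py
```

```text
t 4.17 A 0.174 rad M [-0.08  0.74 -0.05] F [-3.8 -1.5  4. ] op 0.0438 g 73 pos [0.5615 0.0034 0.0677]
t 4.25 A 0.235 rad M [-0.08  0.73  0.04] F [-3.8 -0.5  4.7] op 0.0442 g 73 pos [0.5615 0.0034 0.0677]
t 4.33 A 0.296 rad M [-0.09  0.69  0.06] F [-4.  -0.8  4.9] op 0.0441 g 73 pos [0.5615 0.0034 0.0677]
t 4.42 A 0.357 rad M [-0.05  0.71  0.05] F [-3.6 -0.7  3.9] op 0.0446 g 73 pos [0.5616 0.0033 0.0677]
```

```bash

python3 -m jog '0.04 0 0 0 0 0 0.06' >/dev/null; python3 m.py
python3 -m jog '0.04 0 0 0 0 0 0.06' >/dev/null; python3 m.py
python3 -m jog '0.04 0 0 0 0 0 0.06' >/dev/null; python3 m.py
python3 -m jog '0.04 0 0 0 0 0 0.06' >/dev/null; python3 m.py
python3 -m jog '0.04 0 0 0 0 0 0.06' >/dev/null; python3 m.py
```

```text
t 4.50 A 0.417 rad M [-0.08  0.72  0.05] F [-4.3 -1.4  3.6] op 0.0441 g 73 pos [0.5616 0.0033 0.0677]
t 4.58 A 0.477 rad M [-0.11  0.62  0.04] F [-3.  -1.2  3.5] op 0.0440 g 73 pos [0.5616 0.0033 0.0677]
t 4.67 A 0.537 rad M [-0.07  0.66  0.07] F [-3.6 -0.3  3.5] op 0.0441 g 73 pos [0.5616 0.0033 0.0677]
t 4.75 A 0.597 rad M [-0.14  0.65  0.02] F [-4.1 -0.5  3.2] op 0.0444 g 73 pos [0.5616 0.0033 0.0677]
t 4.83 A 0.657 rad M [-0.11  0.63  0.07] F [-3.  -1.6  3. ] op 0.0441 g 73 pos [0.5617 0.0033 0.0677]
```

```bash

python3 -m jog '0.04 0 0 0 0 0 0.05' >/dev/null; python3 m.py
python3 -m jog '0.04 0 0 0 0 0 0.05' >/dev/null; python3 m.py
python3 -m jog '0.04 0 0 0 0 0 0.05' >/dev/null; python3 m.py
python3 -m jog '0.04 0 0 0 0 0 0.05' >/dev/null; python3 m.py
python3 -m jog '0.04 0 0 0 0 0 0.05' >/dev/null; python3 m.py
```

```text
t 4.92 A 0.706 rad M [-0.08  0.64  0.07] F [-3.2 -1.   2.8] op 0.0440 g 73 pos [0.5617 0.0033 0.0677]
t 5.00 A 0.756 rad M [-0.14  0.63  0.05] F [-3.6 -1.   3.2] op 0.0442 g 73 pos [0.5617 0.0033 0.0677]
t 5.08 A 0.806 rad M [-0.1   0.56  0.04] F [-2.5 -1.2  2.4] op 0.0443 g 73 pos [0.5617 0.0032 0.0677]
t 5.17 A 0.856 rad M [-0.16  0.6   0.1 ] F [-3.7 -1.9  4. ] op 0.0441 g 73 pos [0.5617 0.0032 0.0677]
t 5.25 A 0.906 rad M [-0.14  0.61  0.04] F [-3.  -1.5  2.6] op 0.0442 g 73 pos [0.5617 0.0032 0.0677]
```

```bash

python3 -m jog '0.04 0 0 0 0 0 0.07' >/dev/null; python3 m.py
python3 -m jog '0.04 0 0 0 0 0 0.07' >/dev/null; python3 m.py
python3 -m jog '0.04 0 0 0 0 0 0.07' >/dev/null; python3 m.py
python3 -m jog '0.04 0 0 0 0 0 0.07' >/dev/null; python3 m.py
python3 -m jog '0.04 0 0 0 0 0 0.07' >/dev/null; python3 m.py
python3 -m jog '0.04 0 0 0 0 0 0.07' >/dev/null; python3 m.py
python3 -m jog '0.04 0 0 0 0 0 0.07' >/dev/null; python3 m.py
```

```text
t 5.33 A 0.976 rad M [-0.19  0.48  0.07] F [-2.7 -1.3  2.4] op 0.0444 g 73 pos [0.5617 0.0032 0.0677]
t 5.42 A 1.047 rad M [-0.14  0.56  0.07] F [-3.4 -1.6  3.2] op 0.0439 g 73 pos [0.5618 0.0031 0.0677]
t 5.50 A 1.117 rad M [-0.2   0.53  0.08] F [-2.6 -1.2  3.8] op 0.0439 g 73 pos [0.5618 0.0031 0.0677]
t 5.58 A 1.187 rad M [-0.17  0.53  0.06] F [-3.3 -2.9  2.3] op 0.0439 g 73 pos [0.5618 0.0031 0.0677]
t 5.67 A 1.257 rad M [-0.29  0.55  0.08] F [-2.5 -1.8  3. ] op 0.0441 g 73 pos [0.5618 0.0031 0.0677]
t 5.75 A 1.326 rad M [-0.19  0.47  0.81] F [-2.5 -1.3  3. ] op 0.0442 g 73 pos [0.5619 0.003  0.0677]
t 5.83 A 1.395 rad M [-0.27  0.37  0.81] F [-2.1 -2.2  3.3] op 0.0440 g 73 pos [0.5619 0.003  0.0677]
```

```bash

python3 -m jog '0.04 0 0 0 0 0 0.1;0.04 0 0 0 0 0 0.2;0.04 0 0 0 0 0 0.3;0.04 0 0 0 0 0 0.4;0.04 0 0 0 0 0 0.5;0.04 0 0 0 0 0 0.6;0.04 0 0 0 0 0 0.66;0.04 0 0 0 0 0 0.69;0.04 0 0 0 0 0 0.69;0.04 0 0 0 0 0 0.69' >/dev/null; python3 m.py; python3 d.py
```

```text
t 6.67 A 2.082 rad M [-0.58  0.65  0.52] F [-4.6 -4.4  5.3] op 0.0441 g 73 pos [0.5618 0.0027 0.0678]
t 6.67 pos [0.5618 0.0027 0.0678] q [-0.13  0.07  1.9  -0.    1.17  2.08] F [-4.6 -4.4  5.3] M [-0.58  0.65  0.52] open 0.0441 grip 73
closing yaw -126.32 z [ 0.0021 -0.0026 -1.    ]
```

```bash

python3 -m jog '0.04 0 0 0 0 0 0.015;0.04 0 0 0 0 0 0.015;0.04 0 0 0 0 0 0.015' >/dev/null; python3 m.py
python3 -m jog '0.07 0 0 0 0 0 0.015;0.07 0 0 0 0 0 0;0.07 0 0 0 0 0 0;0.07 0 0 0 0 0 0;0.07 0 0 0 0 0 0;0.07 0 0 0 0 0 0' 30 >/dev/null; python3 d.py
```

```text
t 6.92 A 2.096 rad M [-0.7   0.62  0.64] F [-3.2 -4.3  6.3] op 0.0441 g 73 pos [0.5618 0.0027 0.0677]
t 7.42 pos [0.5609 0.0039 0.0656] q [-0.13  0.07  1.9   0.    1.17  2.1 ] F [0.7 0.5 1.2] M [-0.02 -0.02 -0.01] open 0.0702 grip 0
closing yaw -127.31 z [ 3.e-04  2.e-04 -1.e+00]
```

```bash
python3 d.py .5283 -.1979 .12 -69.7
```

```text
t 7.42 pos [0.5609 0.0039 0.0656] q [-0.13  0.07  1.9   0.    1.17  2.1 ] F [0.7 0.5 1.2] M [-0.02 -0.02 -0.01] open 0.0702 grip 0
closing yaw -127.31 z [ 3.e-04  2.e-04 -1.e+00]
shift [ 0.0963  0.1802 -0.0545]
rz -1.0055
```

```bash
python3 -m jog '0.07 0 0 -0.04 0 0 0;0.07 0 0 -0.08 0 0 0;0.07 0.01 0.02 -0.1 0 0 -0.12;0.06 0.096 0.18 -0.1 0 0 -1.005;0.06 0.096 0.18 -0.1 0 0 -1.005;0.06 0.096 0.18 -0.08 0 0 -1.005;0.06 0.096 0.18 -0.06 0 0 -1.005;0.06 0.096 0.18 -0.055 0 0 -1.005;0.06 0.096 0.18 -0.055 0 0 -1.005;0.06 0.096 0.18 -0.055 0 0 -1.005;0.06 0.096 0.18 -0.055 0 0 -1.005;0.06 0.096 0.18 -0.055 0 0 -1.005;0.06 0.096 0.18 -0.055 0 0 -1.005;0.06 0.096 0.18 -0.055 0 0 -1.005' 30; python3 - <<'E'
from h import *
t=snap('top','t2');s=snap('side','s2')
a=cv2.resize(t[185:240,272:330],(396,376),interpolation=cv2.INTER_CUBIC);b=cv2.resize(s[175:230,280:340],(400,376),interpolation=cv2.INTER_CUBIC)
cv2.imwrite('pics/nut2.png',np.hstack([a,b])[:,:,::-1])
E
python3 d.py .5283 -.1979 .12 -69.7
```

```text
t: 8.58
tool_pos: [0.5282, -0.1975, 0.1206]
tool_rot: [3.093, 0.551, 0.0]
contact_force: [0.5, 0.7, 0.2]
opening: 0.0599
grip_force: 0.0
t 8.68 pos [ 0.5282 -0.1974  0.1206] q [-0.49  0.01  1.86  0.    1.27  0.73] F [-0.3 -0.1  0.2] M [ 0.03 -0.02  0.01] open 0.0599 grip 0
closing yaw -69.75 z [ 2.e-04 -1.e-04 -1.e+00]
shift [-0.0001  0.0005  0.0006]
rz -0.0009
```

View pics/nut2.png

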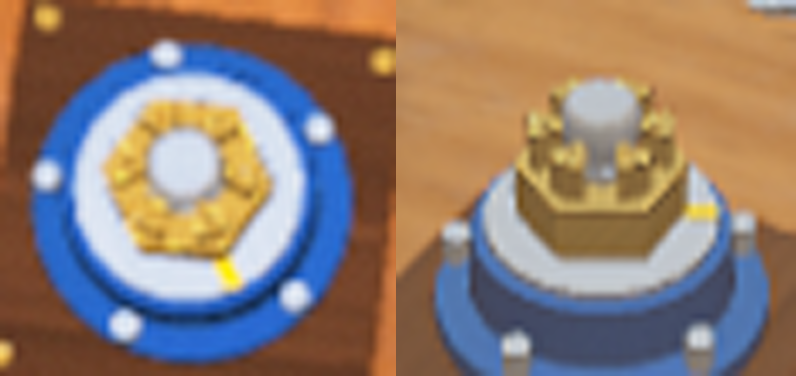

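```bash
python3 -m jog '0.05 0 0 0.035 0 0 0;0.05 0 0.0005 0.07 0 0 0;0.05 0 0.0005 0.095 0 0 0;0.05 0 0.0005 0.103 0 0 0;0.05 0 0.0005 0.103 0 0 0;0.05 0 0.0005 0.103 0 0 0' 25 >/dev/null; python3 d.py; python3 -m jog '0.005 0 0.0005 0.0 0 0 0;0.005 0 0 0.0 0 0 0;0.005 0 0 0.0 0 0 0;0.005 0 0 0.0 0 0 0;0.005 0 0 0.0 0 0 0;0.005 0 0 0.0 0 0 0' 25 >/dev/null; python3 d.py
```

```text
t 9.18 pos [ 0.5288 -0.1982  0.0182] q [-0.49  0.15  1.9  -0.    1.08  0.73] F [ 0.4 -0.7  0.9] M [ 0.01 -0.03  0.  ] open 0.0499 grip 0
closing yaw -69.73 z [ 6.e-04 -3.e-04 -1.e+00]
t 9.68 pos [ 0.5297 -0.1988  0.0196] q [-0.49  0.15  1.9   0.    1.08  0.73] F [-0.4  0.6  6.7] M [0.08 0.08 0.03] open 0.0136 grip 27
closing yaw -69.73 z [ 0.003  -0.0015 -1.    ]
```

```bash
python3 -m jog '0.005 0 0 -0.04 0 0 0;0.005 0 0 -0.08 0 0 0;0.005 0 0 -0.12 0 0 0;0.005 0 0 -0.13 0 0 0;0.005 0 0 -0.13 0 0 0;0.005 0 0 -0.13 0 0 0' 25 >/dev/null;python3 d.py .4668 .0151 .14 -97.05
```

```text
t 10.18 pos [ 0.5282 -0.1981  0.1477] q [-0.49 -0.02  1.84 -0.    1.32  0.73] F [ 0.2  0.5 -1.5] M [-0.01  0.06 -0.  ] open 0.0135 grip 26
closing yaw -69.73 z [ 7.e-04 -4.e-04 -1.e+00]
shift [ 0.0162 -0.2213  0.0075]
rz 0.4768
```

```bash
python3 -m jog '0.005 0.016 -0.221 0.007 0 0 0.477;0.005 0.016 -0.221 0.007 0 0 0.477;0.005 0.016 -0.221 0.007 0 0 0.477;0.005 0.016 -0.221 0.007 0 0 0.477;0.005 0.016 -0.221 0.007 0 0 0.477;0.005 0.016 -0.221 0.007 0 0 0.477;0.005 0.016 -0.221 0.007 0 0 0.477;0.005 0.016 -0.221 0.007 0 0 0.477;0.005 0.016 -0.221 0.007 0 0 0.477' 25 >/dev/null;python3 d.py .4668 .0151 .0966 -97.05
python3 -m jog '0.005 0 0 0.03 0 0 0;0.005 0 0 0.0434 0 0 0;0.005 0 0 0.0434 0 0 0;0.005 0 0 0.0434 0 0 0;0.005 0 0 0.0434 0 0 0' 25 >/dev/null;python3 d.py .4668 .0151 .0966 -97.05
python3 - <<'E'
from h import *
t=snap('top','t3');s=snap('side','s3')
a=cv2.resize(t[185:265,260:340],(400,400),interpolation=cv2.INTER_CUBIC);b=cv2.resize(s[160:240,280:360],(400,400),interpolation=cv2.INTER_CUBIC)
cv2.imwrite('pics/pre.png',np.hstack([a,b])[:,:,::-1])
E
```

```text
t 10.93 pos [0.466  0.0142 0.1388] q [-0.13 -0.26  2.07 -0.    1.33  1.57] F [-0.2 -0.4 -0.5] M [ 0.02 -0.   -0.02] open 0.0133 grip 26
closing yaw -97.08 z [-2.8e-03 -1.0e-04 -1.0e+00]
shift [ 0.0008 -0.001   0.0422]
rz -0.0005
t 11.35 pos [0.4675 0.0139 0.0978] q [-0.13 -0.2   2.1  -0.    1.24  1.57] F [-0.1 -1.3 -0.8] M [ 0.02  0.   -0.1 ] open 0.0135 grip 26
closing yaw -97.14 z [ 9.e-04 -2.e-04 -1.e+00]
shift [-0.0008 -0.0011  0.0012]
rz -0.0016
```

View pics/pre.png

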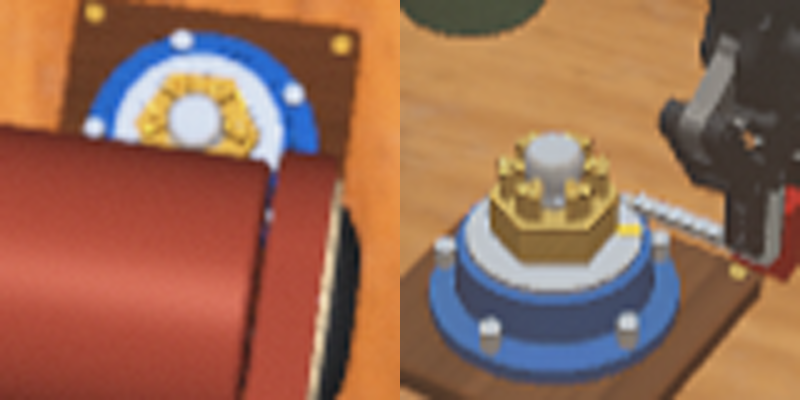

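```bash
python3 - <<'E'
from h import *
o=ctrl.get_obs(); p=o['tool_pos']; yaw=np.radians(-7.1); d=np.array([np.cos(yaw),np.sin(yaw),0])
q=p+[0,0,-.0146]
for s in (.02,.03,.04,.05,.06,.065): print(s,np.round(proj('side',q+d*s),2))
print('spindle top',proj('side',[.5611,.0034,.096]),'nut side-fit shift',proj('side',[.564,.0016,.065])-proj('side',[.5611,.0034,.065]))
im=cv2.imread('pics/s3.png').astype(int)
for u in range(324,347,2):
    col=im[194:214,u]; sat=col.max(1)-col.min(1); print(u,sat.tolist())
E
```

```text
0.02 [343.38 206.13]
0.03 [338.86 204.38]
0.04 [334.38 202.64]
0.05 [329.94 200.92]
0.06 [325.54 199.22]
0.065 [323.35 198.37]
spindle top [310.64294248 188.92644982] nut side-fit shift [-0.92234177 -0.89311038]
324 [105, 108, 110, 115, 62, 7, 10, 18, 17, 20, 10, 146, 138, 25, 16, 12, 11, 11, 6, 7]
326 [105, 105, 109, 114, 87, 34, 12, 10, 7, 16, 14, 148, 137, 24, 15, 10, 6, 3, 42, 91]
328 [106, 105, 110, 113, 50, 10, 11, 5, 6, 54, 72, 14, 12, 21, 62, 91, 108, 106, 96, 67]
330 [108, 108, 107, 109, 115, 65, 1, 10, 18, 43, 104, 90, 7, 35, 32, 19, 4, 12, 39, 47]
332 [109, 110, 109, 109, 111, 118, 40, 20, 19, 9, 39, 70, 17, 16, 7, 13, 13, 6, 43, 101]
334 [109, 109, 108, 110, 111, 114, 104, 34, 15, 8, 10, 51, 116, 93, 70, 70, 72, 40, 30, 71]
336 [95, 111, 112, 111, 109, 110, 116, 64, 1, 12, 0, 18, 65, 111, 76, 61, 62, 65, 67, 70]
338 [13, 8, 54, 101, 113, 110, 111, 112, 64, 2, 11, 13, 17, 66, 111, 63, 65, 66, 66, 66]
340 [16, 15, 9, 77, 114, 111, 108, 105, 109, 43, 20, 17, 19, 39, 96, 98, 64, 65, 67, 68]
342 [14, 11, 11, 36, 85, 108, 111, 110, 111, 101, 31, 16, 13, 11, 32, 94, 93, 65, 66, 65]
344 [16, 16, 12, 12, 56, 102, 105, 90, 93, 94, 69, 17, 5, 5, 8, 43, 102, 71, 57, 58]
346 [16, 17, 16, 17, 17, 16, 15, 15, 15, 16, 16, 17, 16, 18, 17, 10, 37, 91, 75, 96]
```

```bash
python3 - <<'E'
from h import *
t=np.linspace(0,6.283,73)
C=np.array([proj('side',[.5611+.012*np.cos(k),.0034+.012*np.sin(k),.096]) for k in t]);print('pred disc side',C.min(0),C.max(0))
C=np.array([proj('top',[.5611+.012*np.cos(k),.0034+.012*np.sin(k),.096]) for k in t]);print('pred disc top',C.min(0),C.max(0))
im=cv2.imread('pics/s3.png').astype(int)[182:206,300:322]
print('side sat');[print(182+i,(r.max(1)-r.min(1)).tolist()) for i,r in enumerate(im)]
im=cv2.imread('pics/t2.png').astype(int)[198:220,288:312]
print('top sat');[print(198+i,(r.max(1)-r.min(1)).tolist()) for i,r in enumerate(im)]
E
```

```text
pred disc side [304.53864735 185.24680229] [316.74357974 192.68097031]
pred disc top [292.73402154 202.70748039] [304.50903329 214.29698515]
side sat
182 [111, 111, 111, 110, 108, 105, 107, 107, 109, 110, 111, 110, 110, 110, 111, 109, 108, 108, 108, 108, 109, 109]
183 [111, 111, 109, 111, 109, 109, 110, 109, 111, 110, 110, 109, 109, 110, 110, 109, 108, 109, 109, 109, 107, 106]
184 [111, 110, 110, 111, 111, 111, 111, 108, 108, 109, 109, 108, 109, 109, 110, 109, 110, 111, 110, 109, 108, 106]
185 [112, 112, 111, 112, 112, 111, 111, 110, 110, 109, 110, 109, 110, 111, 112, 111, 112, 111, 111, 110, 109, 107]
186 [112, 111, 109, 110, 110, 109, 103, 110, 75, 55, 38, 59, 61, 90, 111, 110, 112, 111, 110, 108, 106, 108]
187 [111, 110, 109, 107, 104, 101, 75, 43, 14, 3, 18, 2, 1, 33, 61, 99, 108, 111, 106, 107, 106, 110]
188 [111, 110, 107, 95, 101, 84, 16, 20, 16, 14, 13, 13, 16, 17, 3, 44, 105, 103, 87, 104, 108, 110]
189 [110, 109, 107, 76, 85, 31, 14, 15, 12, 12, 11, 13, 13, 13, 15, 4, 82, 72, 91, 104, 107, 106]
190 [108, 108, 111, 87, 61, 4, 7, 14, 12, 13, 12, 12, 13, 12, 10, 5, 29, 80, 92,
[... 3173 characters left out ...]
 135, 31]
214 [8, 108, 146, 153, 151, 144, 129, 115, 50, 6, 5, 3, 31, 80, 77, 95, 134, 146, 147, 146, 139, 142, 78, 14]
215 [32, 47, 146, 155, 152, 152, 152, 141, 89, 28, 13, 7, 59, 126, 139, 133, 142, 151, 147, 147, 145, 106, 5, 22]
216 [23, 9, 116, 130, 134, 149, 151, 145, 128, 104, 86, 81, 108, 137, 136, 132, 141, 150, 147, 148, 129, 12, 24, 20]
217 [23, 31, 75, 130, 122, 141, 146, 148, 146, 147, 144, 144, 139, 143, 139, 140, 143, 140, 147, 132, 38, 23, 22, 21]
218 [23, 23, 39, 128, 134, 130, 139, 140, 149, 146, 145, 146, 133, 138, 138, 141, 127, 132, 135, 71, 13, 20, 20, 22]
219 [22, 23, 10, 78, 149, 138, 131, 120, 139, 147, 147, 148, 138, 121, 118, 124, 132, 145, 114, 6, 22, 21, 20, 22]
```

```bash
python3 -m jog '0.005 -0.0008 -0.0011 0.0015 0 0 -0.0016;0.005 -0.0008 -0.0011 0.0015 0 0 -0.0016;0.005 -0.0008 -0.0011 0.0015 0 0 -0.0016;0.005 -0.0008 -0.0011 0.0015 0 0 -0.0016' 25 >/dev/null;python3 d.py .4668 .0151 .0963 -97.05
python3 -m jog '0.005 0.005 0 0 0 0 0;0.005 0.008 0 0 0 0 0;0.005 0.008 0 0 0 0 0' >/dev/null; python3 m.py
python3 -m jog '0.005 0.003 0 0 0 0 0;0.005 0.004 0 0 0 0 0' >/dev/null; python3 m.py
python3 -m jog '0.005 0.003 0 0 0 0 0;0.005 0.004 0 0 0 0 0' >/dev/null; python3 m.py
```

```text
t 11.78 pos [0.4662 0.016  0.0959] q [-0.13 -0.2   2.1   0.    1.24  1.57] F [ 0.9  0.1 -0.7] M [ 0.01 -0.03 -0.02] open 0.0134 grip 26
closing yaw -96.95 z [ 5.e-04 -1.e-04 -1.e+00]
shift [ 0.0008  0.0009 -0.0004]
rz 0.0017
t 12.03 A 1.569 rad M [-0.03 -0.04  0.04] F [-0.2 -0.5 -1. ] op 0.0137 g 26 pos [0.4748 0.0149 0.0959]
t 12.20 A 1.569 rad M [-0.04 -0.    0.03] F [-0.  -0.6 -0.3] op 0.0136 g 26 pos [0.4783 0.0145 0.0956]
t 12.37 A 1.569 rad M [-0.01  0.01  0.04] F [ 0.7 -0.3 -0.3] op 0.0133 g 26 pos [0.4823 0.014  0.0956]
```

```bash
python3 -m jog '0.005 0 0.0004 -0.0003 0 0 0;0.005 0 0.0004 -0.0003 0 0 0;0.005 0 0.0004 -0.0003 0 0 0;0.005 0 0.0004 -0.0003 0 0 0;0.005 0 0.0004 -0.0003 0 0 0;0.005 0 0.0004 -0.0003 0 0 0' >/dev/null; python3 d.py .4827 .0131 .0963 -97.05; python3 - <<'E'
from h import *
o=ctrl.get_obs(); p=o['tool_pos']
s=snap('side','s4');t=snap('top','t4'); d=np.array([np.cos(-.1235),np.sin(-.1235),0])
q=p+[0,0,-.0146]; 
for k in (.02,.03,.04,.05,.06): print(k,np.round(proj('side',q+d*k),2))
im=s.astype(int)
for u in range(324,344,2):
    col=im[192:212,u]; print(u,(col.max(1)-col.min(1)).tolist())
b=cv2.resize(s[165:225,290:360],(700,600),interpolation=cv2.INTER_CUBIC)
cv2.imwrite('pics/pre2.png',b[:,:,::-1])
E
```

```text
t 12.87 pos [0.4818 0.0136 0.0959] q [-0.13 -0.16  2.07  0.    1.23  1.57] F [-0.3  0.5 -0.8] M [ 0.01  0.05 -0.01] open 0.0132 grip 26
closing yaw -96.97 z [ 0.  0. -1.]
shift [ 0.001   0.0004 -0.0004]
rz 0.0014
0.02 [336.75 205.08]
0.03 [332.29 203.35]
0.04 [327.86 201.63]
0.05 [323.48 199.92]
0.06 [319.13 198.23]
324 [109, 107, 106, 109, 111, 115, 65, 1, 12, 3, 10, 13, 10, 145, 136, 25, 16, 12, 11, 11]
326 [107, 108, 105, 106, 109, 112, 113, 62, 2, 11, 19, 3, 25, 146, 137, 24, 15, 11, 7, 3]
328 [115, 110, 107, 105, 108, 110, 111, 115, 37, 20, 19, 12, 16, 15, 12, 21, 62, 91, 108, 106]
330 [12, 36, 87, 111, 107, 108, 109, 111, 102, 33, 15, 7, 15, 23, 10, 34, 32, 19, 3, 11]
332 [16, 15, 13, 18, 80, 112, 110, 111, 115, 64, 2, 12, 2, 10, 5, 12, 6, 13, 14, 5]
334 [16, 14, 10, 10, 59, 103, 113, 112, 111, 115, 65, 1, 11, 15, 17, 40, 75, 71, 72, 40]
336 [16, 16, 13, 10, 19, 83, 114, 113, 113, 110, 111, 46, 19, 20, 12, 21, 57, 65, 64, 66]
338 [17, 15, 16, 15, 13, 13, 10, 8, 8, 10, 10, 13, 16, 16, 16, 14, 26, 56, 68, 67]
340 [17, 17, 16, 17, 16, 17, 15, 14, 11, 14, 16, 16, 16, 15, 12, 12, 12, 24, 69, 76]
342 [17, 16, 16, 17, 17, 17, 16, 17, 15, 14, 17, 17, 18, 17, 14, 17, 18, 11, 26, 83]
```

View pics/pre2.png

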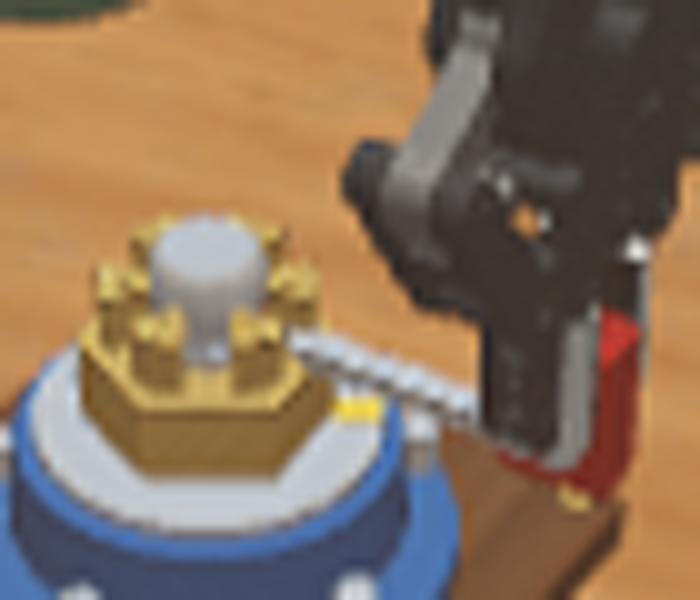

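```bash

python3 -m jog '0.005 0.003 0 0 0 0 0;0.005 0.005 0 0 0 0 0' >/dev/null; python3 m.py
python3 -m jog '0.005 0.002 0 0 0 0 0;0.005 0.003 0 0 0 0 0' >/dev/null; python3 m.py
```

```text
t 13.13 A 1.569 rad M [-0.13  0.15 -0.07] F [-1.  -1.9 -1.5] op 0.0135 g 26 pos [0.4869 0.0129 0.0959]
t 13.30 A 1.569 rad M [-0.18  0.1  -0.06] F [-0.3 -1.1 -0.2] op 0.0137 g 26 pos [0.49   0.0125 0.0959]
```

```bash

python3 -m jog '0.005 0.002 0 0 0 0 0;0.005 0.003 0 0 0 0 0' >/dev/null; python3 m.py
python3 -m jog '0.005 0.002 0 0 0 0 0;0.005 0.003 0 0 0 0 0' >/dev/null; python3 m.py
```

```text
t 13.47 A 1.569 rad M [-0.23  0.2  -0.02] F [-1.3 -1.4 -0.4] op 0.0135 g 26 pos [0.4929 0.0121 0.0958]
t 13.63 A 1.569 rad M [-0.34  0.16 -0.05] F [-1.6 -1.8 -0.2] op 0.0136 g 26 pos [0.4958 0.0118 0.0958]
```

```bash

python3 -m jog '0.005 0.003 0.0003 0 0 0 0;0.005 0.006 0.0003 0 0 0 0' >/dev/null; python3 m.py
python3 -m jog '0.005 0.003 0 0 0 0 0;0.005 0.006 0 0 0 0 0' >/dev/null; python3 m.py
python3 -m jog '0.005 0.003 0 0 0 0 0;0.005 0.006 0 0 0 0 0' >/dev/null; python3 m.py
```

```text
t 13.80 A 1.569 rad M [-0.15  0.11 -0.05] F [ 0.3 -0.1 -0.7] op 0.0137 g 26 pos [0.502  0.011  0.0959]
t 13.97 A 1.569 rad M [-0.09  0.1  -0.02] F [-0.9 -0.7 -0.2] op 0.0133 g 26 pos [0.508  0.0102 0.096 ]
t 14.13 A 1.569 rad M [-0.09  0.09 -0.04] F [ 0.  -0.6 -0.7] op 0.0136 g 26 pos [0.514  0.0095 0.096 ]
```

```bash

python3 -m jog '0.005 0.003 0 0 0 0 0;0.005 0.006 0 0 0 0 0;0.005 0.009 0 0 0 0 0;0.005 0.011 0 0 0 0 0' >/dev/null; python3 m.py
python3 -m jog '0.005 0.001 0 0 0 0 0' >/dev/null; python3 m.py
python3 -m jog '0.005 0.001 0 0 0 0 0' >/dev/null; python3 m.py
```

```text
t 14.47 A 1.569 rad M [-0.03  0.08 -0.04] F [ 0.1 -0.8  0. ] op 0.0133 g 26 pos [0.5249 0.0081 0.096 ]
t 14.55 A 1.569 rad M [-0.12  0.07  0.05] F [-0.6 -1.2 -0.7] op 0.0137 g 26 pos [0.5258 0.008  0.0959]
t 14.63 A 1.569 rad M [-0.09  0.14  0.  ] F [-1.  -0.  -0.4] op 0.0134 g 26 pos [0.5266 0.0079 0.0959]
```

```bash

python3 -m jog '0.005 0.0005 0 0 0 0 0;0.005 0.0005 0 0 0 0 0' >/dev/null; python3 m.py
python3 -m jog '0.005 0.0005 0 0 0 0 0;0.005 0.0005 0 0 0 0 0' >/dev/null; python3 m.py
```

```text
t 14.80 A 1.569 rad M [-0.09  0.   -0.02] F [ 0.1 -0.7 -1.2] op 0.0137 g 26 pos [0.5271 0.0078 0.0959]
t 14.97 A 1.569 rad M [-0.08  0.01  0.06] F [ 0.5  0.7 -1. ] op 0.0135 g 26 pos [0.5275 0.0078 0.0959]
```

```bash

python3 -m jog '0.005 0.0005 0 0 0 0 0;0.005 0.0005 0 0 0 0 0' >/dev/null; python3 m.py
python3 -m jog '0.005 0.0005 0 0 0 0 0;0.005 0.0005 0 0 0 0 0' >/dev/null; python3 m.py
python3 -m jog '0.005 0.0005 0 0 0 0 0;0.005 0.0005 0 0 0 0 0' >/dev/null; python3 m.py
```

```text
t 15.13 A 1.569 rad M [-0.09  0.07  0.02] F [-0.7 -0.5 -0.8] op 0.0134 g 26 pos [0.528  0.0077 0.0959]
t 15.30 A 1.569 rad M [-0.05 -0.04  0.02] F [-0.1 -0.3  0.1] op 0.0137 g 26 pos [0.5285 0.0076 0.0959]
t 15.47 A 1.569 rad M [-0.07  0.06 -0.01] F [-0.8 -0.7 -0.6] op 0.0133 g 26 pos [0.5291 0.0076 0.0959]
```

```bash

python3 -m jog '0.005 0.0005 0 0 0 0 0;0.005 0.0005 0 0 0 0 0' >/dev/null; python3 m.py
python3 -m jog '0.005 0.0005 0 0 0 0 0;0.005 0.0005 0 0 0 0 0' >/dev/null; python3 m.py
python3 -m jog '0.005 0.0005 0 0 0 0 0;0.005 0.0005 0 0 0 0 0' >/dev/null; python3 m.py
```

```text
t 15.63 A 1.569 rad M [-0.12  0.07  0.01] F [-0.4 -0.2  0.4] op 0.0137 g 26 pos [0.5296 0.0075 0.0959]
t 15.80 A 1.569 rad M [-0.03  0.04 -0.01] F [-0.4 -1.  -0. ] op 0.0137 g 26 pos [0.53   0.0074 0.0959]
t 15.97 A 1.569 rad M [-0.07  0.14  0.05] F [-1.  -0.5 -1.6] op 0.0136 g 26 pos [0.5304 0.0074 0.0959]
```

```bash

python3 -m jog '0.005 0.0005 0 0 0 0 0;0.005 0.0005 0 0 0 0 0' >/dev/null; python3 m.py
python3 -m jog '0.005 0.0005 0 0 0 0 0;0.005 0.0005 0 0 0 0 0' >/dev/null; python3 m.py
python3 -m jog '0.005 0.0005 0 0 0 0 0;0.005 0.0005 0 0 0 0 0' >/dev/null; python3 m.py
```

```text
t 16.13 A 1.569 rad M [ 0.01  0.45 -0.01] F [-2.   0.3  0.7] op 0.0133 g 26 pos [0.5305 0.0074 0.0958]
t 16.30 A 1.569 rad M [0.03 0.94 0.02] F [-5.8 -0.2  2.5] op 0.0131 g 27 pos [0.5307 0.0074 0.0958]
t 16.47 A 1.569 rad M [0.04 1.17 0.05] F [-6.9  0.1  3.9] op 0.0136 g 27 pos [0.5308 0.0074 0.0957]
```

```bash

python3 -m jog '0.005 -0.001 0 0 0 0 0;0.005 -0.001 0 0 0 0 0' >/dev/null; python3 m.py
python3 -m jog '0.02 0 0 0 0 0 0;0.03 0 0 0 0 0 0;0.04 0 0 0 0 0 0;0.04 0 0 0 0 0 0;0.04 0 0 0 0 0 0' >/dev/null; python3 m.py
python3 -m jog '0.04 0 0 -0.01 0 0 0;0.04 0 0 -0.04 0 0 0;0.04 0 0 -0.08 0 0 0;0.04 0 0 -0.12 0 0 0;0.04 -0.04 0 -0.14 0 0 0;0.04 -0.08 0 -0.14 0 0 0;0.04 -0.08 0.04 -0.14 0 0 0;0.04 -0.08 0.08 -0.14 0 0 0;0.04 -0.08 0.12 -0.14 0 0 0;0.04 -0.08 0.15 -0.14 0 0 0;0.04 -0.08 0.15 -0.14 0 0 0' >/dev/null; python3 m.py
python3 - <<'E'
from h import *
t=snap('top','t5');s=snap('side','s5')
a=cv2.resize(t[185:245,270:330],(400,400),interpolation=cv2.INTER_CUBIC);b=cv2.resize(s[170:230,285:345],(400,400),interpolation=cv2.INTER_CUBIC)
cv2.imwrite('pics/end.png',np.hstack([a,b])[:,:,::-1])
E
```

```text
t 16.63 A 1.569 rad M [-0.    0.67 -0.  ] F [-3.9  0.1  1.4] op 0.0137 g 26 pos [0.5306 0.0074 0.0957]
t 17.05 A 1.569 rad M [ 0.04  0.01 -0.01] F [0.1 0.  0.9] op 0.0400 g 0 pos [0.5314 0.0073 0.0961]
t 17.97 A 1.575 rad M [ 0.02  0.01 -0.01] F [0.1 0.8 0.9] op 0.0396 g 0 pos [ 0.4327 -0.136   0.2371]
```

View pics/end.png

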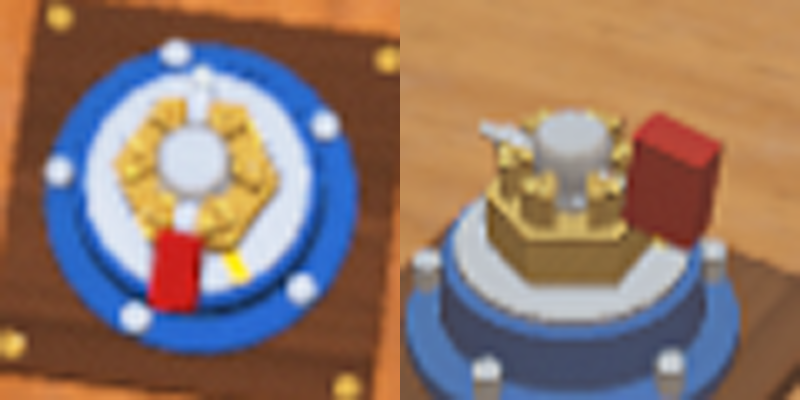

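```bash
cat > fit2.py <<'E'
from h import *
from scipy.optimize import minimize
from fit import render
from scipy.spatial.transform import Rotation as R
I={'top':cv2.imread('pics/t5.png'),'side':cv2.imread('pics/s5.png')}
ROI={'top':(285,212,308,238),'side':(314,180,338,212)}
M={}
for c in I:
    x0,y0,x1,y1=ROI[c];b=I[c][y0:y1,x0:x1].astype(int);M[c]=((b[...,1]<.4*b[...,2])&(b[...,2]>70)).astype(float)
B=np.array([[x,y,z] for x in (-.024,0) for y in (-.007,.007) for z in (-.005,.031)])
def cost(p,cams):
    # p: s (face along shaft dir from axis), lat, z, yaw, pitch, roll
    P=R.from_euler('ZYX',[p[3],p[4],p[5]]).apply(B+[p[0],p[1],0])+[.5611,.0034,p[2]]
    return sum(((render(c,P,ROI[c])-M[c])**2).sum() for c in cams)
for cams in (('top','side'),('side',),('top',)):
    x0=np.array([-.0215,0,.082,-.123,0,0]);best=None
    for pt in (-.08,0,.08):
        x=x0.copy();x[4]=pt
        r=minimize(cost,x,args=(cams,),method='Nelder-Mead',options=dict(maxiter=600,initial_simplex=np.vstack([x]+[x+np.eye(6)[i]*[.003,.003,.003,.08,.08,.08][i] for i in range(6)])))
        if best is None or r.fun<best.fun: best=r
    print(cams,np.round(best.x,4),round(best.fun,1),'at x0',round(cost(x0,cams),1))
E
python3 fit2.py 2>&1 | grep -v "^\(top\|side\)"
```

```text
('top', 'side') [-0.0198  0.0036  0.0828 -0.0543 -0.1783  0.0098] 190.4 at x0 222.9
('side',) [-0.0176 -0.001   0.0878  0.4536  0.0616 -0.9141] 46.4 at x0 198.8
('top',) [-0.0211  0.0019  0.0824 -0.1228 -0.1263  0.0649] 5.4 at x0 24.1
```

```bash
python3 -c "
from station import ctrl
print(ctrl.finish_job())"
```

```text
the job is handed in; nothing more can be done
None
```

The castle nut went snug at about 1.3 rad and was tightened on to the next aligned slot at 2.094 rad; the lock pin is through the slot and cross hole with its grip against the nut and released, and the job is handed in (no verdict was returned).

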